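# Make up two biscuit-decorating kits

## Robot

A 7-joint arm with a two-finger parallel gripper is mounted at the origin on the work surface. World frame = base frame: x ahead of the robot, y to its left, z up, the work surface at z = 0. Lengths are in m, angles in rad, forces in N, time in s.
With the tool pointing down it reaches from about 0.4 to 0.925 m from the base axis. Payload 4.1 kg.
Tool frame: the origin (TCP) lies midway between the tips of the shut fingers; the grasp point (between the pads) lies 19 mm behind it; z points along the fingers, y is the direction in which the jaws open and shut (so a half turn about z gives the same grasp; the last joint's range is limited). The gripper opens to 85 mm and grips with 20 to 120 N. Pads are 22 mm wide; open, the fingers measure 114 mm over their backs; the gripper's body (76 mm by 85 mm) begins 54 mm behind the grasp point. The pads swing forward as they close: fully open they stand 13 mm farther back than shut.
Start: joints at [1.107, 0.398, 0.045, 1.537, -0.019, 1.207, -0.051], TCP at [0.232, -0.607, 0.193] pointing down, gripper open.
Joint ranges: [-2.82, 2.82], [-0.49, 2.23], [-1.37, 1.46], [0, 2.46], [-1.36, 4.5], [0.23, 2], [-2.94, 2.94]. Speed limits (rad/s): [2.57, 2.57, 3.14, 3.14, 3.14, 3.14, 3.14].

## Interface

Orientations are given as [roll, pitch, yaw] about the fixed x, y, z axes, in that order (R = Rz(yaw) Ry(pitch) Rx(roll)).
In Python, from bench import manip gives the robot as it stands. Calls block until the motion is done:
- manip.reach(position, orientation): joint-space move of the TCP to a pose.
- manip.line_to(position, orientation=None, speed=0.15): straight line of the TCP; orientation=None keeps the orientation; speed is the mean speed in m/s.
- manip.move_j(angles): joint-space move.
- manip.set_gripper(opening, strength=None): opening from 0.0 (shut) to 1.0 (fully open); strength is the grip in N (None keeps the last); returns when the fingers have stopped.
- manip.wait(seconds).
- manip.ik(position, orientation): joint angles nearest the present ones, or None.
- manip.snapshot(name): name is "scene" or "side" or "wrist"; returns a dict with "frame" (420x560x3 uint8, red, green, blue), "camera_matrix" (3x3 intrinsics, pixels), "R" (3x3) and "t" (3): a world point X has camera coordinates R X + t; the wrist camera has in their place "tool_from_camera" (4x4, takes a point from camera to tool coordinates, whose origin is the TCP and whose axes are the flange's). Camera axes: x right, y down, z forward; pixel columns grow to the right and rows downward; lengths in m; the calibration is good to about 2 mm. A picture is of the moment at which its call begins: read the wrist's pose just before it. There is no depth.
A pose or a line that the arm cannot do raises manip.IKError and nothing moves.
- manip.finish_job(): hands the job in, once; it reports no verdict.
Readings, each from a call of its own:
- manip.get_t(): time.
- manip.get_qpos(): joint angles.
- manip.get_dq(): joint speeds.
- manip.get_joint_torque(): joint torques, N m.
- manip.get_tcp_pos(): TCP position.
- manip.get_tool_rot(): TCP orientation.
- manip.get_ft_force(): force on the tool from outside, world axes, zero at the start.
- manip.get_wrist_torque(): the same for the moment, N m.
- manip.get_gripper_width(): opening from 0.0 (shut) to 1.0 (fully open).
Only numpy, scipy, OpenCV 4.12 (cv2) and the standard library are available. Lean on these libraries where they do the work, as an engineer would, in place of code of your own. Each camera call takes 0.05 s, during which the arm holds its last target.

## Task

Make up the two baking kits from the stock in the middle of the table. The red tray gets the star cutter, standing in its plain bay, and the yellow-lidded pot, upright inside the white ring; the blue tray gets the heart cutter, standing in its plain bay, and the biscuit stamp, handle up, pushed down into the spring holder until it snaps fully home. Leave the round cutter and the green-lidded pot where they are.

Things in the scene. Friction and masses are not known exactly. Their poses are not given: they have to be found in the camera images.
- red_tray: Fixed red plastic tray, 212 (x) by 108 mm (y), floor 4 mm thick, walls 4 mm thick, 14 mm high. Origin: centre of the underside, z up. Middle wall at x=0; a 100 mm square bay each side. Plain bay, for the cutter: centre x=-52 mm, y=0. Other bay: a white ring centred at x=+52 mm, y=0, inner diameter 66 mm, top 10 mm above the table; the pot stands inside it.
- blue_tray: Fixed blue tray, 212 (x) by 108 mm (y), floor 4 mm thick, walls 4 mm thick, 14 mm high. Origin: centre of the underside, z up. Middle wall at x=0; a 100 mm square bay each side. Plain bay, for the cutter: centre x=-52 mm, y=0. Spring holder: centre x=+52, y=0; steel jaws on its -x and +x sides, up to 36 mm above the table, noses 46 mm apart. From above the foot stops 9-14 mm high; 5-15 N push it home onto the floor.
- star_cutter_grip (a point): Metal star-shaped biscuit cutter with five points, 74 mm across the points, walls 24 mm high, loose, 110 g. A bar across its top carries an upright round brown wooden handle, diameter 26 mm, from 26 to 62 mm above the underside: grip it there, any direction. Origin: mid-handle, 44 mm above the underside; z up.
- heart_cutter_grip (a point): Metal heart-shaped biscuit cutter, about 64 x 70 mm, walls 24 mm high, loose, 110 g. A bar across its top carries an upright round white plastic handle, diameter 26 mm, from 26 to 62 mm above the underside: grip it there, any direction. Origin: mid-handle, 44 mm above the underside; z up.
- yellow_pot_mid (a point): Loose closed white plastic pot with a yellow lid, a cylinder 46 mm in diameter and 72 mm high, 130 g, standing upright. Origin: its centre, 36 mm above its underside; z up.
- stamp_grip (a point): Loose biscuit stamp, standing on its foot, 120 g, 76 mm high: a round orange foot 54 mm in diameter and 14 mm high, tapering to 40 mm at the underside, and an upright dark wooden handle 26 mm in diameter from 14 to 76 mm above the underside. Origin: on the handle's axis, 48 mm above the underside; z up.
- round_cutter_grip (a point): Stays where it is. Metal plain round biscuit cutter, 66 mm in diameter, walls 24 mm high, loose, 110 g. A bar across its top carries an upright round black handle, diameter 26 mm, from 26 to 62 mm above the underside: grip it there, any direction. Origin: mid-handle, 44 mm above the underside; z up.
- green_pot_mid (a point): Stays where it is. Closed white plastic pot with a green lid, otherwise just like the yellow-lidded one: 46 mm in diameter, 72 mm high. Origin: its centre, 36 mm above its underside; z up.
Things that resemble listed ones, but are neither listed nor needed, are in the scene too. What is shaped like the part that bears heart_cutter_grip but purple is not meant.

How it is judged:
By the outcome, as a careful person would: the job done as asked, in the order asked, and still so for the second after the job is handed in, with the robot touching nothing.
It also fails if it takes over 120 s, if anything falls off the work surface, if the arm or the gripper's body presses on something with over 40 N, if the wrist force passes 120 N, or if a joint passes its speed limit or range.

## Working session

There is one attempt and no reset: what is moved stays moved. The work goes in short steps, each a Python script; the robot and the scene stay as the last script left them, time stands still between calls to the robot, and variables do not carry over. Pictures are saved under pics/ and viewed, and the job is handed in when it is done.

```bash
mkdir -p pics; ls; python3 - <<'E'
from bench import manip
import cv2,numpy as np
for n in ["scene","side","wrist"]:
    s=manip.snapshot(n); cv2.imwrite(f"pics/{n}0.png",s["frame"][:,:,::-1])
    print(n,s["camera_matrix"].round(1).tolist()); 
    print({k:np.round(s[k],3).tolist() for k in s if k in("R","t","tool_from_camera")})
print(manip.get_t(),manip.get_tcp_pos(),manip.get_tool_rot(),manip.get_ft_force())
E
```

```text
pics
scene [[404.9, 0.0, 276.8], [0.0, 404.9, 219.4], [0.0, 0.0, 1.0]]
{'R': [[0.536, 0.844, -0.017], [0.467, -0.313, -0.827], [-0.704, 0.435, -0.561]], 't': [-0.244, -0.186, 1.294]}
side [[389.6, 0.0, 278.6], [0.0, 389.6, 209.9], [0.0, 0.0, 1.0]]
{'R': [[0.93, -0.368, -0.012], [-0.252, -0.612, -0.75], [0.269, 0.7, -0.661]], 't': [-0.453, 0.17, 0.708]}
wrist [[353.1, 0.0, 278.0], [0.0, 353.1, 204.0], [0.0, 0.0, 1.0]]
{'tool_from_camera': [[0.002, -0.955, -0.298, 0.076], [1.0, 0.002, -0.001, 0.001], [0.002, -0.298, 0.955, -0.18], [0.0, 0.0, 0.0, 1.0]]}
0.15 [ 0.23174589 -0.60674669  0.1924189 ] [-3.14016998e+00  9.81119763e-05  3.64920162e-01] [ 0.32298301  0.18475452 -0.54922698]
```

View pics/scene0.png

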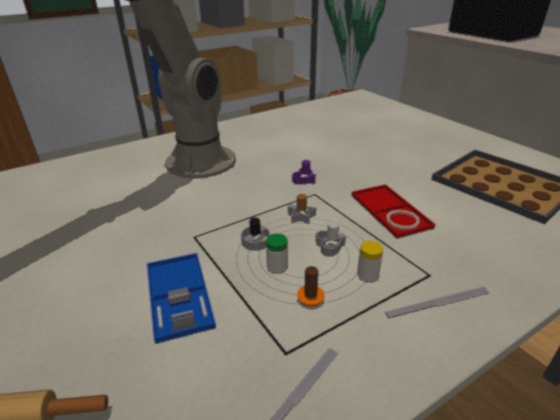

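View pics/side0.png

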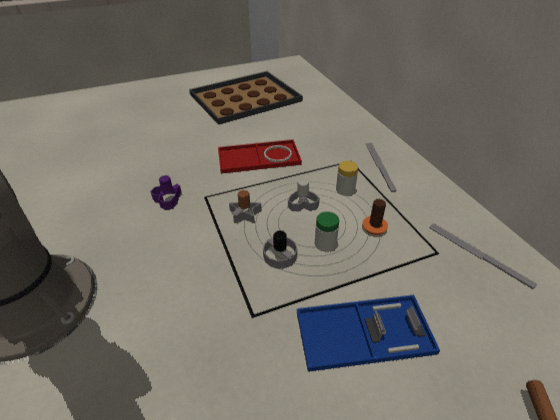

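View pics/wrist0.png

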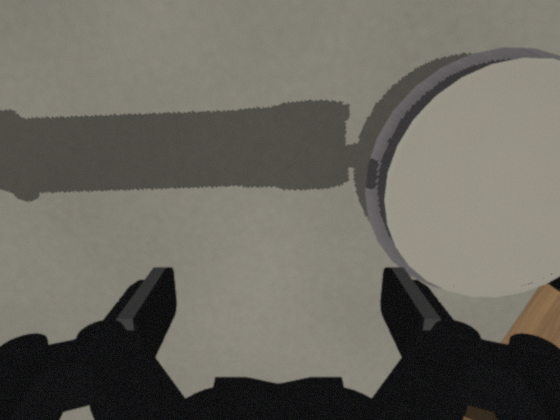

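Scene view: the star has a brown handle (302,203). The heart has a white handle (333,232); the purple look-alike at (304,173) is not meant. The yellow pot is at (371,260) with the green pot at (277,252). The stamp is at (311,287), the round cutter at (256,230), the red tray at (392,210) and the blue tray at (180,295). I'll measure with masks in both views and check a close crop.

```bash
cat > h.py <<'E'
from bench import manip
import cv2,numpy as np
def cam(n):
    s=manip.snapshot(n); 
    if n=="wrist": raise ValueError
    return s["frame"],s["camera_matrix"],np.array(s["R"]),np.array(s["t"])
def ray(c,uv):
    f,K,R,t=c; d=R.T@np.linalg.inv(K)@np.array([uv[0],uv[1],1.]); return -R.T@t,d/np.linalg.norm(d)
def plane(c,uv,z):
    o,d=ray(c,uv); return o+d*(z-o[2])/d[2]
def tri(c1,u1,c2,u2):
    o1,d1=ray(c1,u1);o2,d2=ray(c2,u2)
    A=np.stack([d1,-d2],1); s=np.linalg.lstsq(A,o2-o1,rcond=None)[0]
    p=o1+d1*s[0];q=o2+d2*s[1]; return (p+q)/2,np.linalg.norm(p-q)
def proj(c,X):
    f,K,R,t=c; p=K@(R@np.asarray(X)+t); return p[:2]/p[2]
E
python3 - <<'E'
from h import *
S=cam("scene");D=cam("side")
a=cv2.resize(S[0][160:330,190:440],None,fx=3.2,fy=3.2,interpolation=cv2.INTER_CUBIC)
b=cv2.resize(D[0][130:280,190:440],None,fx=3.2,fy=3.2,interpolation=cv2.INTER_CUBIC)
cv2.imwrite("pics/cs.png",a[:,:,::-1]);cv2.imwrite("pics/cd.png",b[:,:,::-1])
for nm,c in(("scene",S),("side",D)):
    hsv=cv2.cvtColor(c[0],cv2.COLOR_RGB2HSV)
    for col,lo,hi in [("red",(174,150,60),(179,255,255)),("red0",(0,180,60),(4,255,255)),("blue",(105,150,50),(125,255,255)),("yellow",(20,150,100),(32,255,255)),("green",(45,120,40),(85,255,255)),("orange",(6,200,150),(16,255,255)),("purple",(130,80,30),(160,255,255)),("brown",(3,80,40),(16,190,190)),("dark",(0,0,0),(179,255,40))]:
        m=cv2.inRange(hsv,lo,hi)
        n,l,st,ce=cv2.connectedComponentsWithStats(m)
        print(nm,col,[(st[i].tolist(),ce[i].round(1).tolist()) for i in range(1,n) if 40<st[i,4]<9000 and 150<st[i,0]+st[i,2]/2<460 and 130<st[i,1]<370])
E
```

```text
scene red []
scene red0 [([353, 186, 81, 51, 1450], [388.9, 207.5]), ([390, 214, 25, 11, 214], [402.4, 219.0])]
scene blue [([148, 254, 67, 88, 3365], [177.7, 294.5])]
scene yellow [([361, 241, 22, 19, 319], [371.5, 249.5])]
scene green [([266, 234, 21, 17, 282], [276.3, 242.0])]
scene orange [([298, 287, 26, 18, 213], [310.2, 296.7])]
scene purple [([293, 160, 22, 24, 293], [303.8, 174.1])]
scene brown [([442, 172, 26, 13, 153], [456.6, 177.2]), ([352, 184, 84, 45, 143], [393.2, 198.6]), ([297, 194, 10, 16, 139], [301.2, 201.4]), ([296, 267, 29, 40, 396], [310.6, 284.4])]
scene dark [([178, 135, 40, 11, 115], [198.8, 142.0]), ([250, 218, 10, 17, 137], [254.5, 226.5])]
side red []
side red0 [([219, 140, 82, 33, 1389], [252.4, 156.7]), ([267, 149, 23, 10, 179], [277.4, 153.4])]
side blue [([297, 295, 143, 76, 6654], [359.4, 333.6])]
side yellow [([339, 161, 19, 12, 162], [347.9, 166.3])]
side green [([317, 212, 22, 20, 340], [327.3, 221.4])]
side orange []
side purple [([151, 176, 30, 34, 557], [165.8, 192.5])]
side brown [([238, 190, 12, 19, 190], [243.5, 199.0]), ([374, 199, 12, 8, 74], [379.4, 202.6]), ([362, 216, 26, 19, 204], [374.2, 226.0])]
side dark [([205, 169, 234, 149, 694], [307.4, 265.5]), ([171, 188, 10, 17, 50], [176.3, 196.4]), ([370, 205, 15, 22, 228], [376.8, 215.5]), ([273, 231, 14, 21, 233], [279.6, 240.9])]
```

View pics/cs.png

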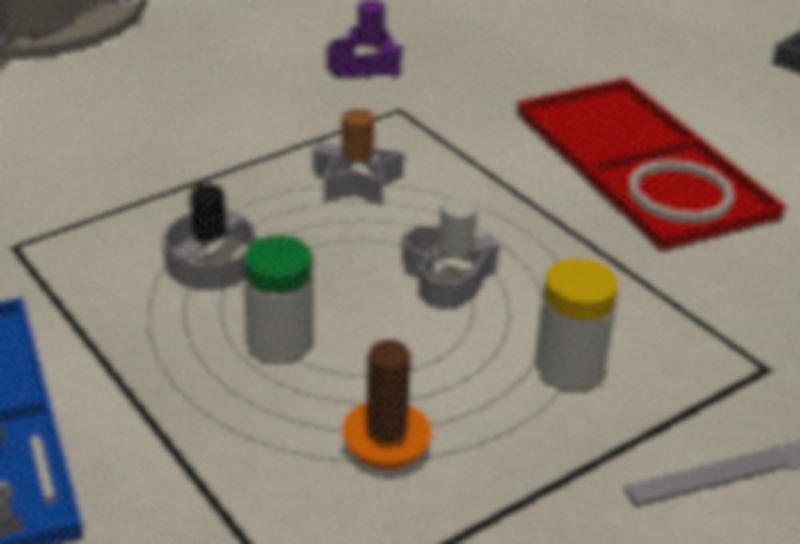

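View pics/cd.png

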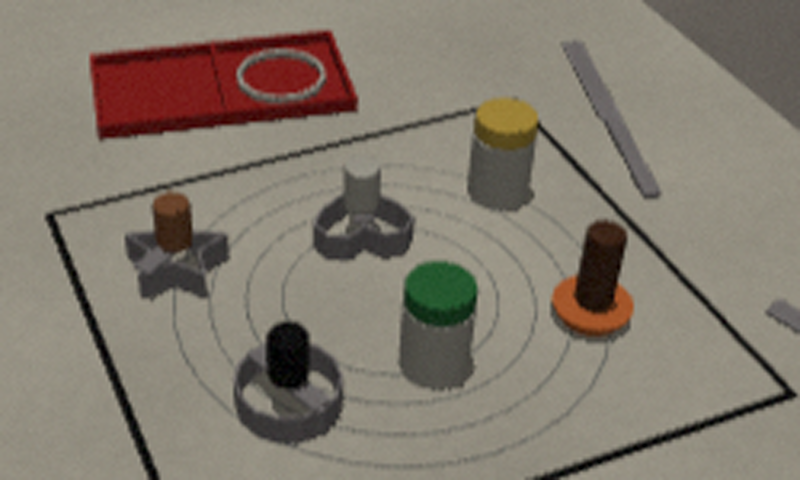

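Both crops show each item clearly: brown star handle, white heart handle (not purple), yellow-lid pot, stamp and trays. Next I'll triangulate.

```bash
python3 - <<'E'
from h import *
S=cam("scene");D=cam("side")
P={"star":((301.9,202.2),(243.75,199.4),.044),"heart":((333.1,231.9),(303.1,190),.044),"yellow":((371.9,248.1),(348.4,166.6),.072),"green":((277.2,240.3),(327.5,219),.072),"stamp":((311.9,270),(379.7,202.5),.076),"round":((255,226),(280,241),.044)}
for k,(a,b,z) in P.items():
    X,g=tri(S,a,D,b); print(k,X.round(4),round(g,4),"planes",plane(S,a,z)[:2].round(4),plane(D,b,z)[:2].round(4))
for nm,c in(("scene",S),("side",D)):
    hsv=cv2.cvtColor(c[0],cv2.COLOR_RGB2HSV)
    for col,lo,hi in [("red",(0,150,60),(6,255,255)),("red2",(172,150,60),(179,255,255)),("blue",(105,150,50),(125,255,255))]:
        m=cv2.inRange(hsv,lo,hi)
        if col=="red": m|=cv2.inRange(hsv,(172,150,60),(179,255,255))
        if col=="red2": continue
        m[:, :140]=0; m[:,450:]=0; m[:130]=0
        cs=max(cv2.findContours(m,cv2.RETR_EXTERNAL,cv2.CHAIN_APPROX_NONE)[0],key=cv2.contourArea)
        q=cv2.approxPolyDP(cv2.convexHull(cs),4,True)[:,0]
        print(nm,col,q.tolist(),[plane(c,p,.014)[:2].round(3).tolist() for p in q],[plane(c,p,0)[:2].round(3).tolist() for p in q])
print("ring",tri(S,(190+681/3.2,160+190/3.2),D,(190+281/3.2,130+76/3.2)))
a=cv2.resize(S[0][245:345,135:225],None,fx=6,fy=6,interpolation=cv2.INTER_CUBIC)
b=cv2.resize(D[0][285:375,290:445],None,fx=5,fy=5,interpolation=cv2.INTER_CUBIC)
cv2.imwrite("pics/bs.png",a[:,:,::-1]);cv2.imwrite("pics/bd.png",b[:,:,::-1])
E
```

```text
star [0.4388 0.0844 0.0417] 0.0003 planes [0.4419 0.082 ] [0.4381 0.0819]
heart [0.5756 0.0715 0.0376] 0.0023 planes [0.5813 0.0671] [0.5718 0.0625]
yellow [0.6913 0.0746 0.0677] 0.0002 planes [0.6951 0.0703] [0.6879 0.0696]
green [ 0.5653 -0.0674  0.0678] 0.0012 planes [ 0.5705 -0.0709] [ 0.5631 -0.0705]
stamp [ 0.6835 -0.0674  0.0733] 0.0004 planes [ 0.6858 -0.0691] [ 0.6812 -0.0703]
round [ 0.4652 -0.0643  0.0431] 0.0006 planes [ 0.4661 -0.0645] [ 0.4648 -0.0655]
scene red [[353, 192], [385, 185], [433, 227], [397, 237]] [[0.437, 0.255], [0.457, 0.353], [0.664, 0.301], [0.646, 0.203]] [[0.419, 0.271], [0.44, 0.372], [0.653, 0.319], [0.634, 0.218]]
scene blue [[195, 254], [214, 326], [156, 341], [148, 264]] [[0.448, -0.206], [0.654, -0.257], [0.63, -0.354], [0.424, -0.303]] [[0.43, -0.201], [0.642, -0.253], [0.618, -0.353], [0.406, -0.3]]
side red [[300, 158], [298, 164], [221, 172], [218, 148], [293, 140]] [[0.636, 0.223], [0.62, 0.2], [0.427, 0.242], [0.449, 0.354], [0.655, 0.313]] [[0.645, 0.242], [0.629, 0.218], [0.431, 0.261], [0.453, 0.376], [0.664, 0.334]]
side blue [[439, 350], [309, 370], [297, 309], [413, 295]] [[0.619, -0.355], [0.415, -0.308], [0.442, -0.202], [0.645, -0.252]] [[0.628, -0.351], [0.419, -0.302], [0.446, -0.193], [0.655, -0.245]]
ring (array([0.59471888, 0.27742399, 0.0050409 ]), np.float64(0.0004929233760618639))
```

View pics/bd.png

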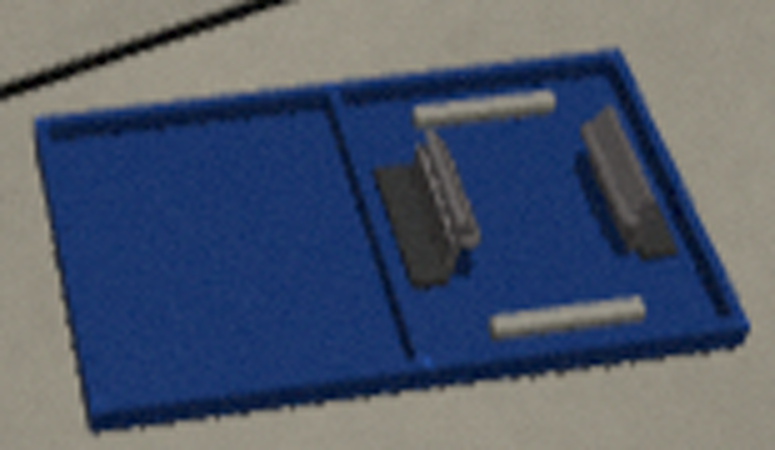

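```bash
cat >> h.py <<'E'
from scipy.spatial.transform import Rotation as Ro
def wcam():
    p=np.array(manip.get_tcp_pos());r=Ro.from_euler("xyz",manip.get_tool_rot()).as_matrix()
    s=manip.snapshot("wrist");T=np.array(s["tool_from_camera"])
    Rw=r@T[:3,:3]; o=p+r@T[:3,3]
    return s["frame"],np.array(s["camera_matrix"]),Rw.T,-Rw.T@o
def save(c,n): cv2.imwrite(f"pics/{n}.png",c[0][:,:,::-1])
import pickle
E
python3 - <<'E'
from h import *
for n,p,y in [("wb",(.55,-.22,.27),0.9),("wm",(.56,0.02,.30),1.57),("wr",(.55,.23,.27),1.9)]:
    try:
        manip.reach(p,[np.pi,0,y])
    except manip.IKError as e: print(n,e);continue
    c=wcam();save(c,n);pickle.dump(c,open(n+".pkl","wb"))
    print(n,manip.get_t(),manip.get_tcp_pos().round(4),manip.get_tool_rot().round(3),manip.get_qpos().round(2))
E
```

```text
wb 2.2417 [ 0.5492 -0.222   0.2696] [-3.141e+00  1.000e-03  8.970e-01] [ 0.53  0.26 -0.27  1.57  0.07  1.33 -0.42]
wm 3.25 [0.5601 0.0165 0.2994] [-3.141e+00  2.000e-03  1.565e+00] [ 0.31  0.2  -0.49  1.59  0.1   1.38 -0.2 ]
wr 4.1583 [0.5515 0.2265 0.27  ] [3.142e+00 2.000e-03 1.895e+00] [ 0.05  0.31 -0.65  1.55  0.19  1.35 -0.3 ]
```

View pics/wb.png

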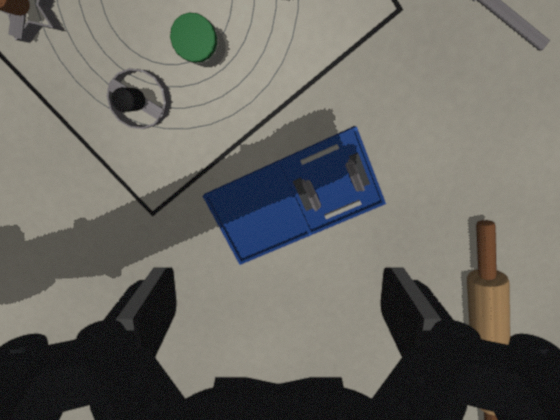

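View pics/wm.png

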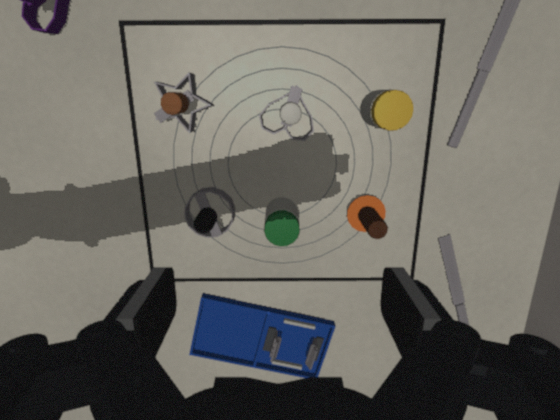

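View pics/wr.png

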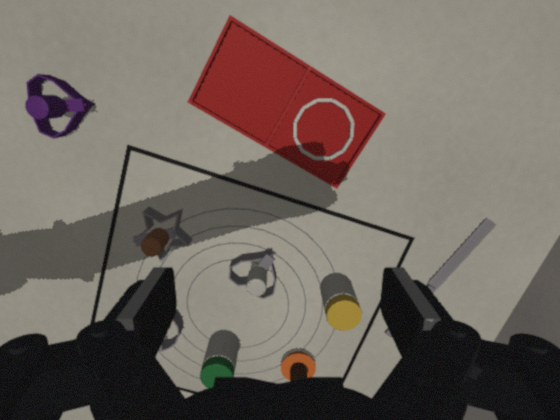

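wm shows star handle (172,103), heart handle (290,113), yellow lid (392,110) and stamp top (376,229). wb shows the blue tray (295,195) and wr the red tray (285,100) with its ring (323,129). Next, positions from masks.

```bash
python3 - <<'E'
from h import *
for n,lo,hi in (("wb",(105,150,40),(125,255,255)),("wr",(0,140,40),(8,255,255))):
    c=pickle.load(open(n+".pkl","rb")); hsv=cv2.cvtColor(c[0],cv2.COLOR_RGB2HSV); m=cv2.inRange(hsv,lo,hi)
    if n=="wr": m|=cv2.inRange(hsv,(172,140,40),(179,255,255)); m[220:]=0
    cs=max(cv2.findContours(m,cv2.RETR_EXTERNAL,cv2.CHAIN_APPROX_NONE)[0],key=cv2.contourArea)
    hull=cv2.convexHull(cs)[:,0]
    w=np.array([plane(c,p,.014)[:2] for p in hull]).astype(np.float32)
    r=cv2.minAreaRect(w*1000); print(n,"rect mm",r)
c=pickle.load(open("wr.pkl","rb"));hsv=cv2.cvtColor(c[0],cv2.COLOR_RGB2HSV)
m=cv2.inRange(hsv,(0,0,110),(179,90,255)); M=np.zeros_like(m);M[92:167,285:362]=255; m&=M
# keep ring pixels in neighbourhood
yy,xx=np.nonzero(m); k=np.hypot(xx-323,yy-129)<36; h=cv2.convexHull(np.stack([xx,yy],1)[k].astype(np.int32))
w=np.array([plane(c,p[0],.010)[:2] for p in h]);(cx,cy),rad=cv2.minEnclosingCircle((w*1000).astype(np.float32));print("ring",cx,cy,rad)
c=pickle.load(open("wb.pkl","rb"))
cv2.imwrite("pics/wbz.png",cv2.resize(c[0][120:270,195:395],None,fx=4,fy=4,interpolation=cv2.INTER_CUBIC)[:,:,::-1])
c=pickle.load(open("wm.pkl","rb"))
cv2.imwrite("pics/wmz.png",cv2.resize(c[0][60:260,140:430],None,fx=2.7,fy=2.7,interpolation=cv2.INTER_CUBIC)[:,:,::-1])
E
```

```text
wb rect mm ((532.1536254882812, -276.6017761230469), (107.0887680053711, 209.04306030273438), 75.9414291381836)
wr rect mm ((542.1590576171875, 286.99017333984375), (106.15753936767578, 210.04017639160156), 78.56079864501953)
ring 593.0263671875 276.7015075683594 38.075801849365234
```

View pics/wbz.png

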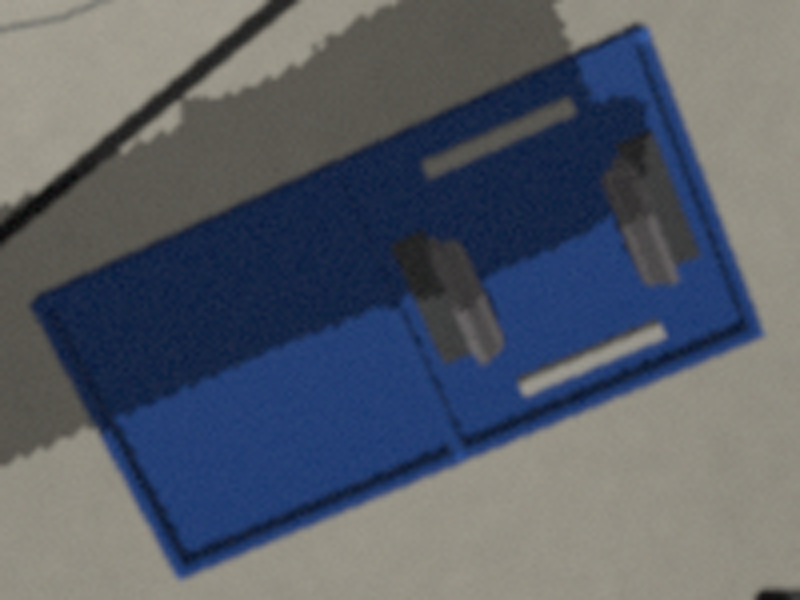

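View pics/wmz.png

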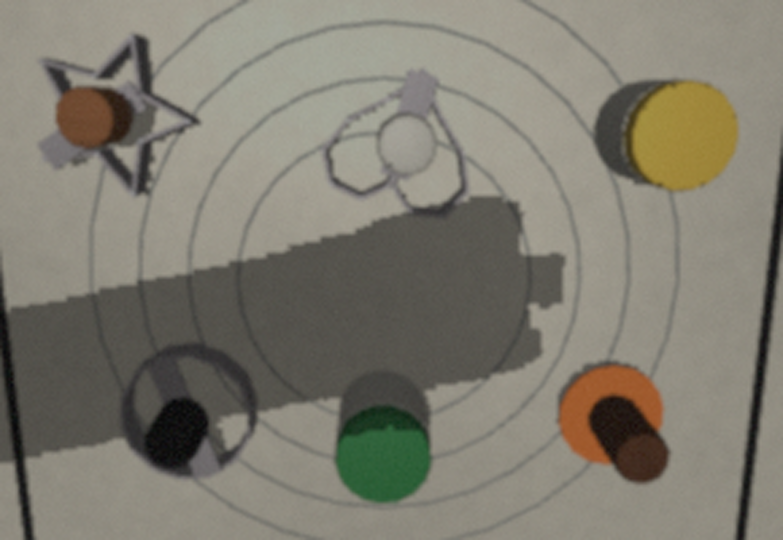

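```bash
python3 - <<'E'
from h import *
c=pickle.load(open("wm.pkl","rb"));W=c
for n,p,z in (("star",(172.6,103),.062),("heart",(290.7,113),.062),("yellow",(393.3,110.4),.072),("stamp",(377,228.9),.076),("green",(281.9,228.5),.072)):
    print(n,plane(c,p,z)[:2].round(4))
c=pickle.load(open("wb.pkl","rb"))
for p in ((482,295),(628,230)): print("nose",plane(c,(195+p[0]/4,120+p[1]/4),.034)[:2].round(4))
# tray middle from wm for blue, check
hsv=cv2.cvtColor(W[0],cv2.COLOR_RGB2HSV); m=cv2.inRange(hsv,(105,150,40),(125,255,255))
cs=max(cv2.findContours(m,cv2.RETR_EXTERNAL,cv2.CHAIN_APPROX_NONE)[0],key=cv2.contourArea)
print(cv2.minAreaRect(np.array([plane(W,p[0],.014)[:2]*1000 for p in cv2.convexHull(cs)]).astype(np.float32)))
E
```

```text
star [0.4407 0.0829]
heart [0.5751 0.0714]
yellow [0.6892 0.0743]
stamp [ 0.6811 -0.0657]
green [ 0.5648 -0.0664]
nose [ 0.5599 -0.2827]
nose [ 0.6065 -0.2937]
((533.074462890625, -273.0110168457031), (113.63495635986328, 208.52427673339844), 75.42616271972656)
```

```bash
cat >> h.py <<'E'
def go(p,yaw,speed=.2,line=True):
    p=np.array(p,float)
    if line: manip.line_to(p,[np.pi,0,yaw],speed)
    else: manip.reach(p,[np.pi,0,yaw])
def settle(p,yaw,tol=.0012):
    p=np.array(p,float);cmd=p.copy()
    for i in range(3):
        manip.wait(.15); e=p-np.array(manip.get_tcp_pos())
        if np.linalg.norm(e)<tol: break
        cmd=cmd+e; manip.line_to(cmd,[np.pi,0,yaw],.05)
    return cmd-p   # bias
def rep(s=""): print(s,"t",round(manip.get_t(),2),manip.get_tcp_pos().round(4),"yaw",round(manip.get_tool_rot()[2],3),"F",manip.get_ft_force().round(1),"w",round(manip.get_gripper_width(),3))
E
python3 - <<'E'
from h import *
y=1.76;p=(.440,.0835)
go((*p,.15),y,line=False);rep("above")
b=settle((*p,.15),y);rep("settled");print(b)
manip.set_gripper(.8,60)
go((*p,.032)+b,y,.15);manip.wait(.2);rep("down")
E
```

```text
above t 5.04 [0.442  0.0841 0.1513] yaw 1.76 F [ 1.6 -0.2  0.6] w 1.001
settled t 5.99 [0.4399 0.0833 0.15  ] yaw 1.76 F [-0.1  0.3 -0.5] w 0.999
[-6.61629769e-05 -1.77054941e-04  8.66618310e-06]
down t 7.44 [0.4407 0.0834 0.0328] yaw 1.76 F [ 0.1 -0.3 -0.2] w 0.802
```

```bash
python3 - <<'E'
from h import *
c=wcam();save(c,"star_pre")
manip.set_gripper(0,60);rep("closed")
go((.440,.0835,.16),1.76,.15);manip.wait(.2);rep("up")
c=wcam();save(c,"star_up")
E
```

```text
closed t 8.14 [0.4399 0.0833 0.032 ] yaw 1.76 F [-0.5  0.4 -0.6] w 0.001
up t 9.34 [0.4393 0.0834 0.1591] yaw 1.76 F [ 0.2 -0.5 -0.6] w 0.001
```

View pics/star_up.png

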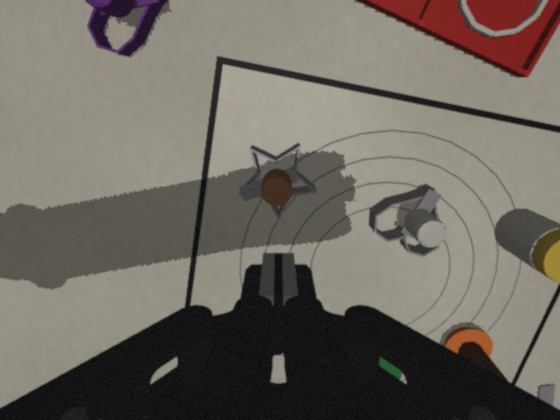

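```bash
python3 - <<'E'
from h import *
c=wcam()
print("top",plane(c,(277,187),.062), "tcp px",proj(c,manip.get_tcp_pos()),"expect star top px",proj(c,(.44,.0835,.062)))
t=manip.get_tcp_pos()
for h in (0,.019,.05): print(h,proj(c,t+[0,0,h]))
E
```

```text
top [0.43816925 0.08688486 0.062     ] tcp px [277.66932541 237.72089719] expect star top px [278.4241356 191.3773993]
0 [277.66932541 237.72089719]
0.019 [277.57362513 252.48846932]
0.05 [277.36647822 284.45344195]
```

View pics/star_pre.png

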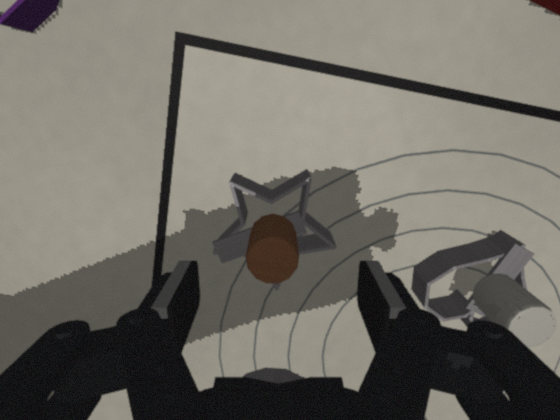

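The grip missed: it closed to 0 and the star is still standing, shifted about 4 mm. The visible finger tips also don't match the TCP projection, so I'll check that from outside.

```bash
python3 - <<'E'
from h import *
t=manip.get_tcp_pos();R=Ro.from_euler("xyz",manip.get_tool_rot()).as_matrix()
ims=[]
for n in("scene","side"):
    c=cam(n);u=proj(c,t);print(n,u)
    im=c[0][:,:,::-1].copy()
    x0,y0=int(u[0])-60,int(u[1])-60
    z=cv2.resize(im[y0:y0+90,x0:x0+100],None,fx=4,fy=4,interpolation=cv2.INTER_CUBIC)
    for P,col in((t,(0,0,255)),(t-R[:,2]*.019,(0,255,0)),(t+R[:,0]*.02,(255,0,0))):
        q=(proj(c,P)-[x0,y0]+.5)*4; cv2.circle(z,tuple(int(v) for v in q),4,col,-1)
    ims.append(z)
cv2.imwrite("pics/chk.png",np.hstack(ims))
E
```

```text
scene [302.71192089 158.86526729]
side [240.14458902 154.40481226]
```

View pics/chk.png

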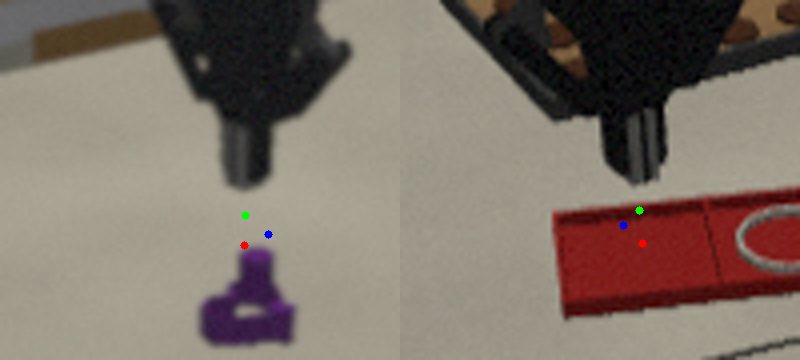

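The shut tips sit about 37 mm behind the reported TCP, so the tool offset is wrong. I'll triangulate the actual tip.

```bash
python3 - <<'E'
from h import *
S=cam("scene");D=cam("side");t=manip.get_tcp_pos();R=Ro.from_euler("xyz",manip.get_tool_rot()).as_matrix()
a=(302-60+246/4,158-60+186/4);b=(240-60+(637-400)/4,154-60+182/4)
X,g=tri(S,a,D,b);print(X,g,"tool offset",R.T@(X-t))
# wrist view: solve height of tip rows
c=wcam();z=cv2.resize(c[0][230:320,220:340],None,fx=6,fy=6,interpolation=cv2.INTER_CUBIC);cv2.imwrite("pics/tipw.png",z[:,:,::-1])
for h in (.03,.036,.042):
  for x in (-.011,0,.011): print(h,x,proj(c,t+R@[x,0,-h]).round(1))
E
```

```text
[0.44046489 0.08381228 0.19430697] 0.001727937737921366 tool offset [ 0.00019169  0.00057466 -0.03444709]
0.03 -0.011 [277.3 283.2]
0.03 0 [277.3 262.3]
0.03 0.011 [277.4 240.6]
0.036 -0.011 [277.3 289.8]
0.036 0 [277.3 268.4]
0.036 0.011 [277.3 246. ]
0.042 -0.011 [277.2 296.9]
0.042 0 [277.3 274.8]
0.042 0.011 [277.3 251.7]
```

View pics/tipw.png

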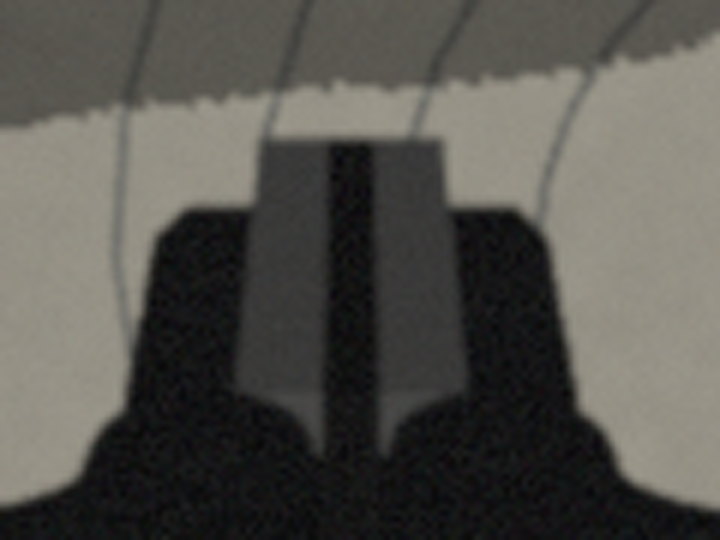

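```bash
python3 - <<'E'
from h import *
y=1.6;p=(.505,.015)
go((*p,.10),y,line=False);go((*p,-.02),y,.15);manip.wait(.2);rep()
f0=manip.get_ft_force()[2];z=-.02
while z>-.046:
    z-=.0015; go((*p,z),y,.03);manip.wait(.08);f=manip.get_ft_force()[2]-f0
    if f>4: break
print("contact cmd",z,f);rep()
go((*p,.05),y,.2);rep()
E
```

```text
t 11.37 [ 0.5058  0.015  -0.0191] yaw 1.6 F [-0.4 -0.6  0.7] w 0.001
contact cmd -0.039500000000000014 14.492657489555484
 t 15.7 [ 0.5052  0.015  -0.0381] yaw 1.6 F [-4.6 -0.3 15.2] w 0.001
 t 16.3 [0.5042 0.0146 0.0492] yaw 1.6 F [-0.1 -0.2 -0.4] w 0.0
```

The touch test puts the shut tips 38 mm behind the reported TCP, so I'll compensate. Next I'll re-grasp the star.

```bash
cat >> h.py <<'E'
DZ=.038
def tip(p,yaw,speed=.2,line=True): go((p[0],p[1],p[2]-DZ),yaw,speed,line)
E
python3 - <<'E'
from h import *
manip.set_gripper(.8,60)
y=1.76;p=(.4395,.085)
tip((*p,.15),y,line=False);manip.wait(.3)
c=wcam();save(c,"s2");hsv=cv2.cvtColor(c[0],cv2.COLOR_RGB2HSV)
m=cv2.inRange(hsv,(3,90,30),(16,220,200));m[:, :200]=0;m[:,360:]=0
n,l,st,ce=cv2.connectedComponentsWithStats(m);i=1+st[1:,4].argmax();print(st[i],ce[i]);rep()
x,yy,w,h,_=st[i]
print("expected top px",proj(c,(*p,.062)),"top world from bbox upper/lower",plane(c,(x+w/2,yy+h-w/2),.062))
E
```

```text
[ 258  183   36   44 1260] [275.42063492 204.9515873 ]
 t 17.84 [0.4395 0.0845 0.1115] yaw 1.759 F [-0.3  0.1 -0.6] w 0.799
expected top px [277.74914959 208.72170072] top world from bbox upper/lower [0.43836417 0.08457847 0.062     ]
```

View pics/s2.png

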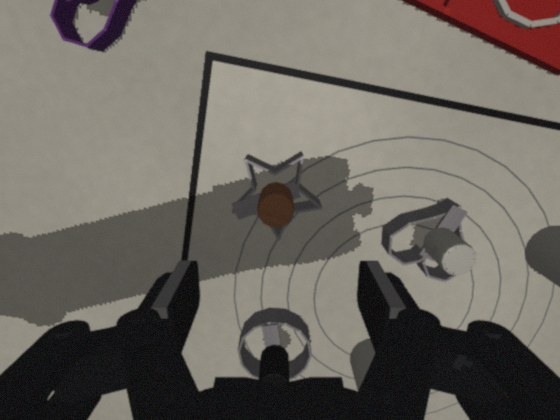

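The star handle is at (275,207) px, i.e. (0.4385, 0.0845), between the jaws. Grasping.

```bash
python3 - <<'E'
from h import *
y=1.76;p=(.4387,.0845)
tip((*p,.034),y,.15);manip.wait(.2);rep("down")
manip.set_gripper(0,60);rep("closed")
tip((*p,.16),y,.2);manip.wait(.2);rep("up")
c=wcam();save(c,"star_up2")
E
```

```text
down t 18.97 [ 0.4395  0.0846 -0.0032] yaw 1.76 F [0.6 0.2 0.5] w 0.799
closed t 19.43 [ 0.4389  0.0845 -0.0036] yaw 1.76 F [-1.1 -0.5  5.4] w 0.28
up t 20.42 [0.4376 0.0843 0.1207] yaw 1.76 F [-0.2  0.2 -0.9] w 0.285
```

View pics/star_up2.png

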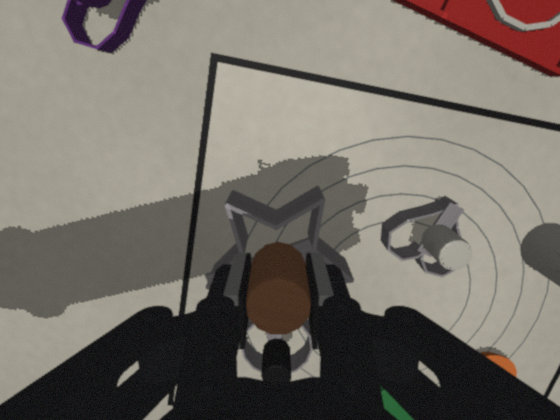

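The star is held (width 0.285). Placing it at the red plain bay.

```bash
python3 - <<'E'
from h import *
p=(.492,.2985);y=1.76
tip((*p,.16),y,line=False);manip.wait(.2);rep()
tip((*p,.060),y,.2);tip((*p,.039),y,.05);manip.wait(.2);rep("down")
f=manip.get_ft_force()[2];z=.039
while f<2 and z>.033:
    z-=.001;tip((*p,z),y,.03);manip.wait(.05);f=manip.get_ft_force()[2]
rep("touch")
manip.set_gripper(.6);manip.wait(.1);rep("open")
tip((*p,.16),y,.2);manip.wait(.2)
c=wcam();save(c,"star_done");rep()
E
```

```text
t 21.55 [0.4926 0.2962 0.122 ] yaw 1.757 F [ 0.7 -0.  -0.7] w 0.286
down t 22.97 [0.4919 0.2985 0.0009] yaw 1.76 F [-0.4 -0.3 -1.2] w 0.29
touch t 23.27 [4.922e-01 2.986e-01 4.000e-04] yaw 1.76 F [-0.7 -0.9  4.5] w 0.283
open t 23.74 [ 4.920e-01  2.985e-01 -1.000e-04] yaw 1.76 F [ 0.4  0.7 -0.4] w 0.6
 t 24.75 [0.4913 0.298  0.1207] yaw 1.76 F [0.2 0.5 0. ] w 0.598
```

View pics/star_done.png

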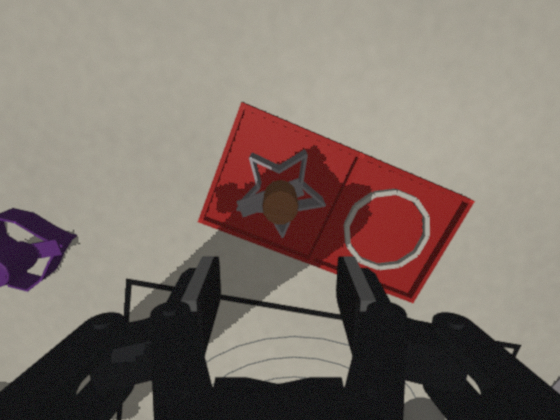

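The star (280,200) stands inside the plain bay clear of the walls, and the ring is at (388,230). Next, the yellow pot.

```bash
python3 - <<'E'
from h import *
c=wcam();print("ring",plane(c,(388,230),.010).round(4))
y=1.68;p=(.690,.0745)
tip((*p,.19),y,line=False);manip.set_gripper(.95,60);manip.wait(.2)
c=wcam();hsv=cv2.cvtColor(c[0],cv2.COLOR_RGB2HSV)
m=cv2.inRange(hsv,(20,120,70),(33,255,255));n,l,st,ce=cv2.connectedComponentsWithStats(m);i=1+st[1:,4].argmax();print(st[i],ce[i])
save(c,"pot_pre");x,yy,w,h,_=st[i];q=plane(c,(x+w/2,yy+h-w/2),.072);print("pot",q)
assert np.linalg.norm(q[:2]-p)<.006
p=tuple((q[:2]+p)/2)
tip((*p,.025),y,.2);manip.wait(.15);rep("down")
manip.set_gripper(0,60);rep("closed")
tip((*p,.16),y,.2);manip.wait(.1);rep("up")
c=wcam();save(c,"pot_up")
E
```

```text
ring [0.5939 0.2781 0.01  ]
[ 250  166   56   58 2526] [277.37608868 194.88915281]
pot [0.69022279 0.0754548  0.072     ]
down t 27.73 [ 0.6915  0.0753 -0.0111] yaw 1.68 F [-0.5  0.1  0.4] w 0.949
closed t 28.16 [ 0.6908  0.0752 -0.0122] yaw 1.68 F [ 0.4 -0.2  3.2] w 0.523
up t 29.08 [0.6886 0.0745 0.1196] yaw 1.68 F [-0.8 -0.  -2. ] w 0.525
```

View pics/pot_up.png

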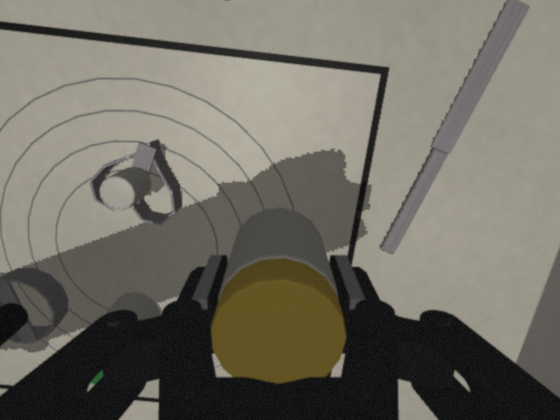

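```bash
python3 - <<'E'
from h import *
p=(.594,.2775);y=2.0
tip((*p,.16),y,line=False);manip.wait(.2)
tip((*p,.06),y,.2);tip((*p,.031),y,.05);manip.wait(.2);rep("down")
f=manip.get_ft_force()[2];z=.031
while f<2 and z>.025:
    z-=.001;tip((*p,z),y,.03);manip.wait(.05);f=manip.get_ft_force()[2]
rep("touch")
manip.set_gripper(.75);manip.wait(.1);rep("open")
tip((*p,.17),y,.2);manip.wait(.2)
c=wcam();save(c,"pot_done");rep()
y=1.694;p=(.575,.0714)
tip((*p,.17),y,line=False);manip.wait(.2);c=wcam();save(c,"heart_pre");print(proj(c,(*p,.062)))
c2=cam("side");cv2.imwrite("pics/side2.png",c2[0][:,:,::-1])
E
```

```text
down t 31.82 [ 0.5942  0.2776 -0.0068] yaw 2.0 F [ 0.6  0.5 -1.3] w 0.524
touch t 32.42 [ 0.5941  0.2776 -0.0082] yaw 2.0 F [-1.6 -1.4  5.5] w 0.52
open t 32.84 [ 0.5939  0.2775 -0.0093] yaw 2.0 F [-0.3  0.4 -0. ] w 0.747
 t 33.95 [0.5934 0.2771 0.1307] yaw 2.0 F [-0.4  1.1  0.5] w 0.752
[276.90563288 204.40345112]
```

View pics/pot_done.png

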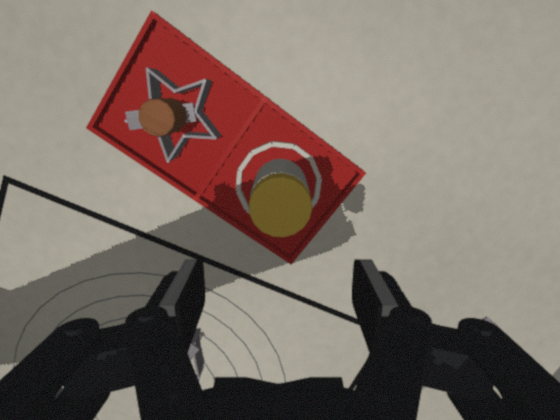

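View pics/heart_pre.png

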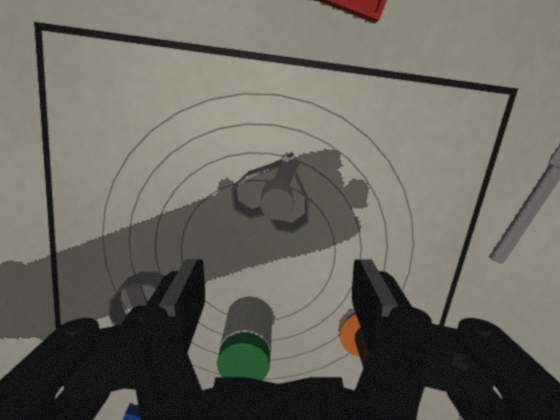

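View pics/side2.png

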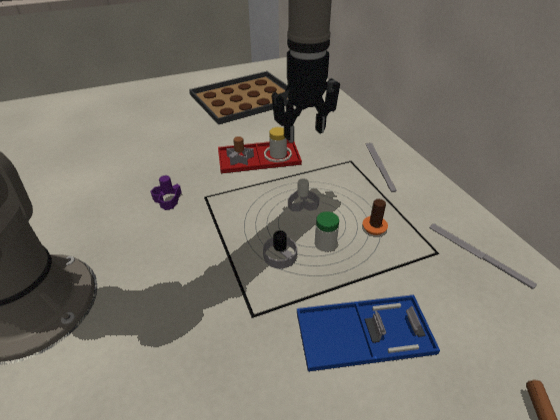

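The pot's base is inside the ring and upright. The heart handle is at (277,203) against a predicted (277,204), so I'll grasp it.

```bash
python3 - <<'E'
from h import *
y=1.694;p=(.575,.0716)
tip((*p,.034),y,.2);manip.wait(.2);rep("down")
manip.set_gripper(0,60);rep("closed")
assert .2<manip.get_gripper_width()<.36
tip((*p,.17),y,.2);manip.wait(.1);rep("up");c=wcam();save(c,"heart_up")
p=(.4815,-.264);y=1.2
tip((*p,.17),y,line=False);manip.wait(.2)
tip((*p,.06),y,.2);tip((*p,.040),y,.05);manip.wait(.2);rep("down")
f=manip.get_ft_force()[2];z=.040
while f<2 and z>.033:
    z-=.001;tip((*p,z),y,.03);manip.wait(.05);f=manip.get_ft_force()[2]
rep("touch")
manip.set_gripper(.6);manip.wait(.1)
tip((*p,.18),y,.2);manip.wait(.2)
c=wcam();save(c,"heart_done");rep()
E
```

```text
down t 36.12 [ 0.5762  0.0717 -0.0026] yaw 1.694 F [ 0.8  0.2 -0.3] w 0.747
closed t 36.57 [ 0.5752  0.0715 -0.0035] yaw 1.694 F [-0.4 -1.4  4.9] w 0.283
up t 37.5 [0.5735 0.0712 0.1301] yaw 1.694 F [-0.7 -0.8 -0.9] w 0.285
down t 40.51 [ 0.4817 -0.2641  0.0022] yaw 1.2 F [ 0.7 -0.6 -2.3] w 0.284
touch t 41.11 [ 0.4817 -0.2641  0.0005] yaw 1.2 F [-1.   0.2  5.1] w 0.288
 t 42.69 [ 0.4808 -0.2636  0.1408] yaw 1.2 F [0.2 0.2 0. ] w 0.604
```

View pics/heart_done.png

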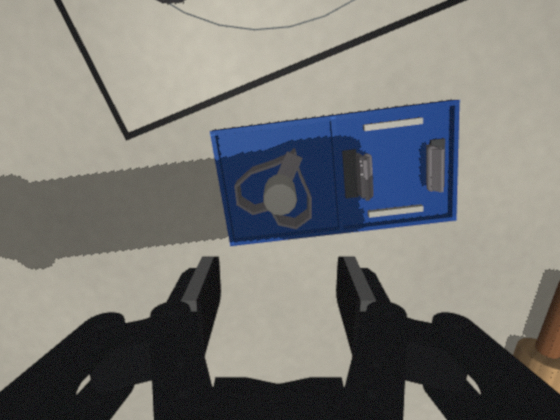

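The heart (278,190) stands in the plain bay. I'll measure the holder from closer up, from the placing orientation.

```bash
python3 - <<'E'
from h import *
c=wcam();print("bars mid",plane(c,(395.5,167.5),.010).round(4))
h=(.583,-.289)
for y in (-.24,2.9):
    q=manip.ik((*h,.12),[np.pi,0,y]);print(y,None if q is None else q.round(2))
y=1.33
tip((.583,-.31,.17),y,line=False);manip.wait(.3)
c=wcam();save(c,"hold");pickle.dump(c,open("hold.pkl","wb"));rep()
cv2.imwrite("pics/holdz.png",cv2.resize(c[0][90:290,180:400],None,fx=3.6,fy=3,interpolation=cv2.INTER_CUBIC)[:,:,::-1])
E
```

```text
bars mid [ 0.5835 -0.2892  0.01  ]
-0.24 [ 0.61  0.47 -0.3   1.61  0.15  1.09 -1.54]
2.9 [ 0.99  0.59 -0.86  1.6   0.47  1.18  1.36]
 t 43.62 [ 0.5825 -0.31    0.1325] yaw 1.33 F [-0.6 -0.1 -0.7] w 0.6
```

View pics/holdz.png

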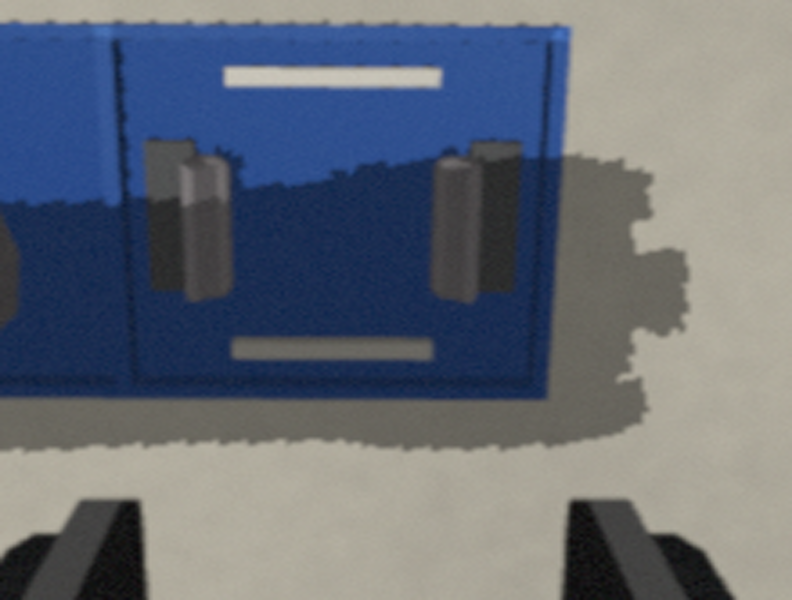

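```bash
python3 - <<'E'
from h import *
c=pickle.load(open("hold.pkl","rb"))
P=lambda u,v:(180+u/3.6,90+v/3)
for z in(.02,.026,.032,.036):
    a=plane(c,P(232,228),z)[:2];b=plane(c,P(432,229),z)[:2];print(z,((a+b)/2).round(4),np.linalg.norm(a-b).round(4),np.arctan2(*(b-a)[::-1]).round(3))
a=plane(c,P(333,77),.009);b=plane(c,P(332,348),.009);print("bars",(a+b)/2,np.linalg.norm(a-b),np.arctan2(*(a-b)[1::-1])-np.pi/2)
b=plane(c,P(0+112,30),.014);e=plane(c,P(555,30),.014);print("edge yaw",np.arctan2(*(e-b)[1::-1]))
# stamp look
manip.reach((.682,-.066,.17),[np.pi,0,1.475]);manip.wait(.3)
c=wcam();save(c,"stamp_pre");print(proj(c,(.682,-.0665,.076)));rep()
E
```

```text
0.02 [ 0.5824 -0.2917] 0.0466 -0.245
0.026 [ 0.5827 -0.2906] 0.0457 -0.245
0.032 [ 0.5831 -0.2894] 0.0447 -0.245
0.036 [ 0.5834 -0.2887] 0.0441 -0.245
bars [ 0.58254681 -0.29070933  0.009     ] 0.07914473569386833 -0.24707074857521283
edge yaw -0.23923976206384442
[277.63324088 191.00743238]
 t 45.0 [ 0.6818 -0.0672  0.1699] yaw 1.473 F [-0.3  0.1  0.2] w 0.6
```

View pics/stamp_pre.png

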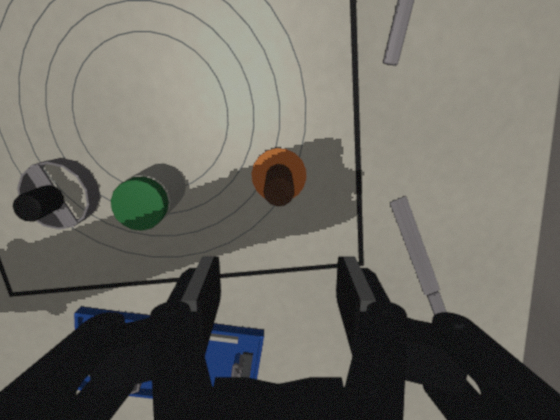

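```bash
python3 - <<'E'
from h import *
y=-.244;p=(.6826,-.0664)
manip.set_gripper(.75,100)
tip((*p,.17),y,line=False);manip.wait(.2);rep()
tip((*p,.040),y,.15);manip.wait(.3);rep("down")
manip.set_gripper(0,100);manip.wait(.2);rep("closed")
assert .2<manip.get_gripper_width()<.36
tip((*p,.17),y,.15);manip.wait(.2);rep("up");c=wcam();save(c,"stamp_up")
p=(.583,-.290)
tip((*p,.17),y,line=False);b=settle((*p,.17-DZ),y);rep();print(b)
tip((*p,.075),y,.15);manip.wait(.3);rep("above")
c=wcam();save(c,"stamp_over")
S=cam("side");cv2.imwrite("pics/side3.png",cv2.resize(S[0][220:390,270:460],None,fx=3.5,fy=3.5,interpolation=cv2.INTER_CUBIC)[:,:,::-1])
E
```

```text
t 46.9 [ 0.6827 -0.0664  0.1321] yaw -0.244 F [-0.6  0.3 -0.4] w 0.753
down t 48.22 [ 0.6831 -0.0664  0.0027] yaw -0.244 F [ 0.6  0.1 -0.6] w 0.751
closed t 48.87 [ 0.6828 -0.0665  0.0023] yaw -0.244 F [-0.   0.1  2.3] w 0.287
up t 50.08 [ 0.6819 -0.0664  0.1307] yaw -0.244 F [ 0.1  0.2 -0.3] w 0.285
 t 52.05 [ 0.5829 -0.2901  0.132 ] yaw -0.244 F [-0.1 -0.2 -1.3] w 0.275
[-6.79168198e-05 -1.33633700e-04  4.74547299e-05]
above t 53.13 [ 0.5835 -0.2903  0.0379] yaw -0.244 F [-0.1  1.3  0.1] w 0.28
```

View pics/stamp_over.png

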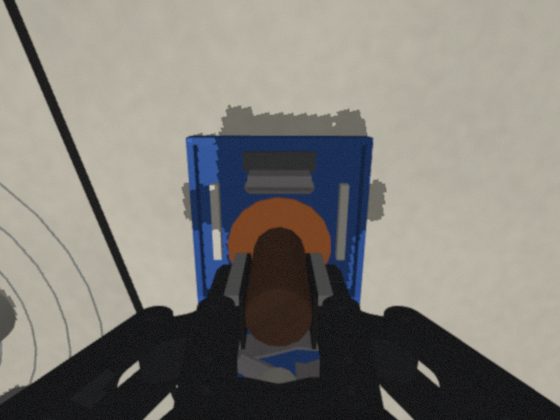

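View pics/side3.png

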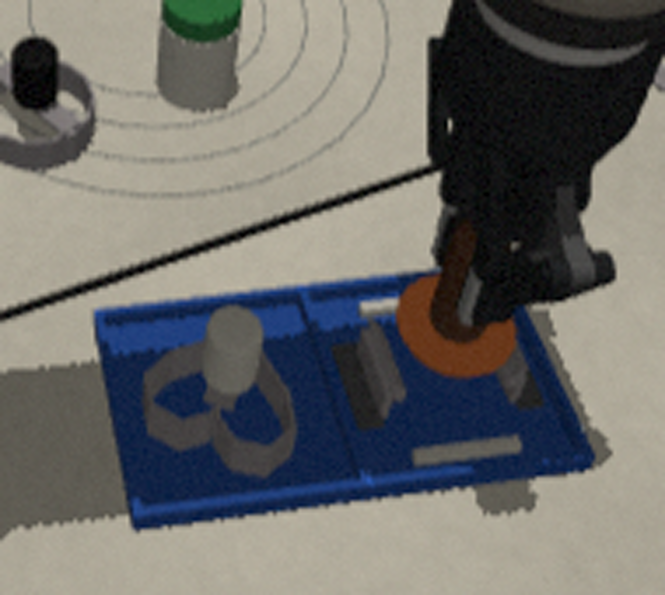

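The stamp is centred between the bars (foot 279 px, bar midpoint 279.5 px). Pressing down stepwise under force watch.

```bash
python3 - <<'E'
from h import *
y=-.244;p=(.583,-.290)
tip((*p,.058),y,.08);manip.wait(.2);f0=manip.get_ft_force();rep("pre")
z=.058
while z>.036:
    z-=.001;tip((*p,z),y,.03);manip.wait(.06)
    f=manip.get_ft_force()-f0; print(round(z,3),(manip.get_tcp_pos()[2]+DZ).round(4),f.round(1),round(manip.get_gripper_width(),3))
    if f[2]>28: break
manip.wait(.2);rep("end")
c=wcam();save(c,"pressed")
E
```

```text
pre t 53.79 [ 0.5823 -0.2897  0.0196] yaw -0.244 F [-2.2  0.5 -0.5] w 0.28
0.057 0.0572 [-0.2  0.   1.8] 0.28
0.056 0.0563 [-0.4  0.2  5.3] 0.278
0.055 0.0553 [-1.1  0.6  5.7] 0.285
0.054 0.0545 [ 0.4 -0.5  5.8] 0.278
0.053 0.0535 [-0.2  1.1  6.1] 0.282
0.052 0.0523 [-1.  -0.   5.6] 0.281
0.051 0.0515 [-0.5 -0.9  6.9] 0.281
0.05 0.0504 [-0.6  0.4  6.3] 0.285
0.049 0.0487 [ 0.4 -1.9  2.8] 0.285
0.048 0.047 [ 1.6 -1.3 -2.7] 0.28
0.047 0.0458 [ 1.3 -0.1 -7.2] 0.28
0.046 0.0453 [ 2.8 -0.  -9.6] 0.281
0.045 0.0452 [ 1.  -0.1 -5.8] 0.277
0.044 0.0448 [ 2.1  0.1 -1.5] 0.282
0.043 0.0442 [ 2.5 -0.5  4.4] 0.283
0.042 0.0441 [ 0.3 -0.8 10.8] 0.28
0.041 0.0441 [-0.5  0.9 14.3] 0.283
0.04 0.0441 [-2.3  1.7 19.9] 0.277
0.039 0.044 [-4.8  2.7 25.3] 0.279
0.038 0.044 [-5.3  2.1 29.9] 0.281
end t 60.16 [ 0.5847 -0.2908  0.006 ] yaw -0.245 F [-8.3  3.1 30.2] w 0.28
```

View pics/pressed.png

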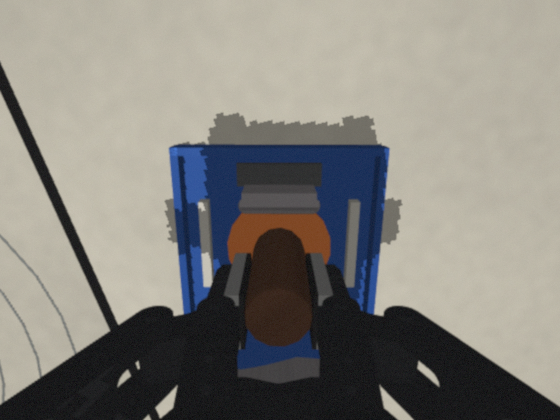

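The force profile shows resistance, a snap-in at -9.6 N, then a hard stop at tip 0.044, which is exactly on the floor. Releasing and retreating.

```bash
python3 - <<'E'
from h import *
y=-.244;p=(.583,-.290)
tip((*p,.0435),y,.05);manip.wait(.2);rep("relieved")
manip.set_gripper(.75);manip.wait(.2);rep("open")
tip((*p,.2),y,.15);manip.wait(.2)
c=wcam();save(c,"fin_w")
print("exp top px home",proj(c,(*p,.080)),"foot top",proj(c,(*p,.018)))
tip((.50,-.45,.25),.7,line=False);manip.wait(.3)
for n in("scene","side"):
    c=cam(n);save(c,"fin_"+n);print(n,"home top px",proj(c,(.583,-.29,.080)),"if 10mm high",proj(c,(.583,-.29,.090)))
c=cam("side");cv2.imwrite("pics/fin_z.png",cv2.resize(c[0][200:380,270:460],None,fx=3.2,fy=3.2,interpolation=cv2.INTER_CUBIC)[:,:,::-1])
rep()
E
```

```text
relieved t 60.67 [ 0.5837 -0.2904  0.0062] yaw -0.244 F [-0.6  0.   6.7] w 0.278
open t 61.33 [ 0.583  -0.29    0.0054] yaw -0.244 F [ 0.5  0.8 -0.4] w 0.75
exp top px home [277.48832776 197.09047112] foot top [277.70879493 178.47273653]
scene home top px [175.94131839 281.96610701] if 10mm high [175.04191311 277.72601036]
side home top px [403.3588346  300.27391037] if 10mm high [404.65475581 296.41080793]
 t 64.32 [ 0.5001 -0.4498  0.212 ] yaw 0.7 F [-0.3  0.5 -0.5] w 0.748
```

View pics/fin_z.png

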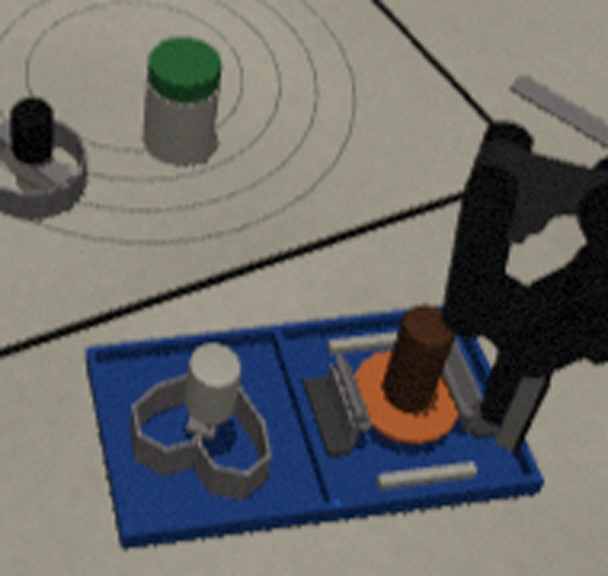

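View pics/fin_scene.png

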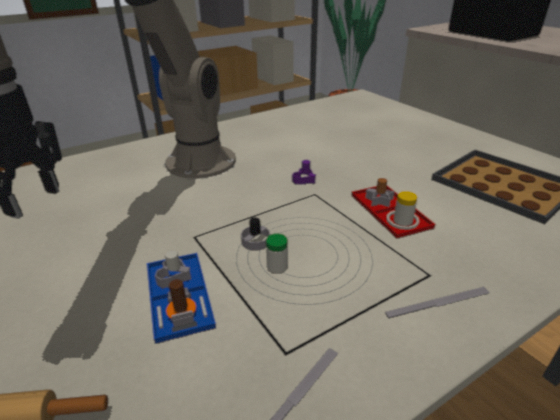

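View pics/fin_side.png

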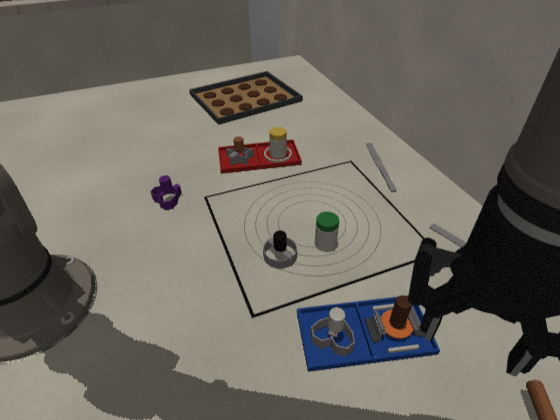

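The stamp top in the side view is at (402.5,299.4) against a predicted (403.4,300.3) when home. The trays are filled and the round cutter and green pot have not moved.

```bash
python3 - <<'E'
from h import *
manip.finish_job();print(manip.get_t())
E
```

```text
the job is handed in; nothing more can be done
the job is handed in; nothing more can be done
```

Both kits are made up and the job is handed in, at about 64 s of the 120 s allowed.

- **Red tray:** the star cutter stands in the plain bay and the yellow-lidded pot stands upright inside the white ring.
- **Blue tray:** the heart cutter stands in the plain bay and the stamp is in the spring holder, handle up. As I pressed, it resisted at 5–7 N, then pulled itself in at about −10 N, and stopped hard with its foot on the floor. At the end I held about 30 N on it. In the last side view the handle top was about 1 px from where it should be when fully home.
- **Left alone:** in the last pictures the round cutter, the green-lidded pot and the purple look-alike are where they were, and the gripper touches nothing.

**What went wrong:** the first grasp of the star closed on nothing, above its handle. The shut finger tips turned out to be about 38 mm behind the TCP the robot reports, which doesn't match the description. I confirmed this from the cameras and with a light touch on the table (about 15 N). I corrected for it in every later move, and all the later grasps and placings worked first time.

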